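# Screw the lid onto the sprung dice case

## Robot

A 6-joint arm with a two-finger parallel gripper is mounted at the origin on the work surface. World frame = base frame: x ahead of the robot, y to its left, z up, the work surface at z = 0. Lengths are in m, angles in rad, forces in N, time in s.
With the tool pointing down it reaches from about 0.325 to 0.875 m from the base axis. Payload 4.4 kg.
Tool frame: the origin (TCP) lies at the very end of the fingers, on their centre line; the grasp point (between the pads) lies 19 mm behind it; x points along the fingers, y is the direction in which the jaws open and shut, and the axes are right-handed (so a half turn about x gives the same grasp; the last joint's range is limited). The gripper opens to 85 mm and grips with 20 to 120 N. Pads are 22 mm wide; open, the fingers measure 114 mm over their backs; the gripper's body (76 mm by 85 mm) begins 54 mm behind the grasp point. The pads swing forward as they close: fully open they stand 13 mm farther back than shut.
Start: joints at [1.06, 0.207, 1.542, -0, 1.393, -0.15], TCP at [0.203, 0.538, 0.231] pointing down, gripper open.
Joint ranges: [-2.73, 2.73], [-0.86, 2.22], [0.23, 2.46], [-1.11, 4.25], [0.08, 2.63], [-2.82, 2.82]. Speed limits (rad/s): [2.79, 2.79, 3.14, 3.14, 3.14, 3.14].

## Interface

Orientations are given as a 3x3 rotation matrix whose columns are the frame's x, y, z axes.
In Python, from rig import sense, optics, hand_in gives the robot as it stands. The module is installed in compiled form; this text tells all that it offers.
- The arm moves only by the shell command python3 -m jog 'ROWS' [OPENING]. ROWS is JSON, one flat list of numbers, 4 for each row, row after row: the shift along the tool's x, y, z in mm, then the turn about the tool's x in degrees. A call has 1 to 5 rows; each row is the pose to reach, as a shift and turn from the pose measured when the call began, along the tool's axes at that moment; what a row does not reach only later rows make up. A row lasts 1/10 s, in which the tool goes at most 50 mm and 8.59 degrees, less where a joint would pass 70% of its speed; a pose out of reach is approached as far as the arm can. A call with a gripper value outside its range is refused whole. OPENING is the gripper command: -1 is fully open, 1 is shut, values between are in proportion, set as the call begins (- or left out, the last holds). The fingers move at their own pace and stop on an object; the grip force is fixed at half the most. Time passes only in rows, so rows that repeat a pose let the fingers close. It gives the time, the measured TCP pose, the force and the opening at its end, in the units of the state.
- sense(): the state, without advancing time (a new reading comes with each control period).
- optics.snapshot(name): name is "scene" or "side" or "wrist"; returns a dict with "img" (400x640x3 uint8, red, green, blue), "mtx" (3x3 intrinsics, pixels), "R" (3x3) and "t" (3): a world point X has camera coordinates R X + t. Camera axes: x right, y down, z forward; pixel columns grow to the right and rows downward; lengths in m; the calibration is good to about 2 mm. A picture is of the moment at which its call begins. There is no depth.
- hand_in(): hands the job in, once; it reports no verdict.
The state is a dict: "time_s": time; "q": joint angles; "qd": joint speeds; "joint_efforts": joint torques, N m; "ee_pos": TCP position; "tcp_rot": TCP orientation; "contact_force": force on the tool from outside, world axes, zero at the start; "wrist_torque": the same for the moment, N m; "gripper_width": opening from 0.0 (shut) to 1.0 (fully open).
Only numpy, scipy, OpenCV 4.12 (cv2) and the standard library are available. Lean on these libraries where they do the work, as an engineer would, in place of code of your own. Each camera call takes 0.05 s, during which the arm holds its last target. There are 200 camera calls.

## Task

Close the gunmetal dice case with its screw lid: set the lid level on the neck, turn it back (anticlockwise from above) until you feel it drop past the thread starts, then screw it clockwise against the sprung dice bed until it is tight, its skirt fully home on the case's shoulder. Let go, and leave the die, the ring, the stopper and the meeple where they are.

Things in the scene. Friction and masses are not known exactly. Their poses are not given: they have to be found in the camera images.
- dice_case: Fixed: gunmetal round dice case, 67 mm across, let into a teak block 110 x 110 x 24 mm screwed to the shelf, so it cannot turn. Origin: under the block, on the case's axis, z up. 70 mm above it the body ends in a flat shoulder, from which the threaded neck rises. The yaw of this body tells nothing of the threads.
- case_seat (a point): Centre of the shoulder, 70 mm above the shelf on the case's axis, z up: where the lid's origin must end up. Height of the lid's origin above it: 15.3 mm with lugs on the stop ribs, 12.3 mm with lugs on the threads (turned clockwise there it only meets the ribs: a false stop), 3 to 4 mm once dropped into the gaps and resting on the dice bed, 0 screwed home.
- case_mouth (a point): Centre of the neck's top, 20 mm above the shoulder. The neck is 52 mm across; its top 5.5 mm tapers to 48.6 mm. Round its outside are three equal threads, 120 degrees apart, 3 mm proud (58 mm across). At what angle they start is random and not reported: it must be felt (or seen).
- case_thread (a point): On the case's axis, 13.3 mm above the shoulder: level of the threads' flat tops. Each runs 72 degrees clockwise from its start; its underside slopes from 9.8 mm above the shoulder (start) to 4.5 mm (at 68 degrees). Then a stop rib, 9 degrees wide, from the shoulder to 16.3 mm above it; then a 39 degree gap, where a lug can go down, up to the next start.
- dice_bed (a joint): How far the sprung cork dice bed (41 mm disc in the neck's mouth, dice sunk flush in it) is pressed down, m. 0 = up, its top 19.5 mm above the shoulder; 0.5 N preload, 1 N per mm, limit 6 mm. The lid pushes it down 4.5 mm when fully home; it lifts the lid again unless the threads hold it.
- lid: Loose gunmetal screw lid, 0.10 to 0.20 kg, upright on the shelf at any yaw. Origin: centre of its open underside, z up. Skirt 67 mm across outside, 61 mm inside; flat top 28 mm above the origin. Inside, a flat cork pad, 34 mm across, face 15 mm above the origin, meets the dice bed when the origin is 4.5 mm above the shoulder.
- lid_lugs (a point): On the lid's axis, 2.75 mm above its origin: middle height of three steel lugs inside the skirt, 120 degrees apart, one towards the lid's +x. Each is 8.7 mm (18 degrees) wide, 3.5 mm thick, its inner face 27 mm from the axis. From the gaps, 68 to 90 degrees clockwise draw the lid down tight; the threads then hold it when let go.
- lid_knob (a point): On the axis of the lid's knob, 50 mm above the lid's origin, a good height to grip, with room for the fingertips above the lid's flat top; axes as the lid's. The knob is a six-sided prism, 36 mm across flats, from 28 to 58 mm above the lid's origin; one pair of flats faces the lid's +x and -x, the others follow every 60 degrees.
- die: Bystander: a white bone-like resin die, 20 mm cube, loose. Origin: centre of its underside as built.
- ring_token: Bystander: a tarnished silver ring, 25 mm across, 6 mm high, lying flat, loose. Origin: centre of its underside.
- stopper: Bystander: a cobalt glass vial stopper standing on its 29 mm head, 36 mm tall, loose. Origin: centre of its underside.
- meeple: Bystander: a carved maple meeple standing, 42 mm tall, 38 mm wide, 14 mm thick, loose. Origin: centre of its underside.
There are look-alikes about, which are no part of the job. Leave any purple look-alike of the lid alone. Several things look just like the dice_case: the one meant starts farthest from the robot's base.

How it is judged:
By the outcome, as a careful person would: the job done as asked, in the order asked, and still so for the second after the job is handed in, with the robot touching nothing.
It also fails if it takes over 61 s, if anything falls off the work surface, if the arm or the gripper's body presses on something with over 40 N, if the wrist force passes 120 N, or if a joint passes its speed limit or range.

## Working session

There is one attempt and no reset: what is moved stays moved. The work goes in short steps, Python scripts to look and compute and a shell command to move; the robot and the scene stay as the last step left them, time stands still between calls to the robot, and variables do not carry over. Pictures are saved under pics/ and viewed, about 8 in all and at most 12, crops included, and the job is handed in when it is done.

```bash
mkdir -p pics; cat > h.py <<'E'
import numpy as np, cv2
from rig import sense, optics
def snap(n,f):
    s=optics.snapshot(n); cv2.imwrite(f'pics/{f}.png',s['img'][:,:,::-1]); np.savez(f'pics/{f}.npz',**s); return s
def ray(s,u,v,z):
    K,R,t=[np.array(s[k],float) for k in('mtx','R','t')]
    d=R.T@np.linalg.solve(K,[u,v,1.]); c=-R.T@t
    return c+d*(z-c[2])/d[2]
def proj(s,X):
    p=s['mtx']@(s['R']@np.array(X,float)+s['t']); return p[:2]/p[2]
def crop(f,o,u0,v0,u1,v1,k):
    im=cv2.imread(f'pics/{f}.png')[v0:v1,u0:u1]; cv2.imwrite(f'pics/{o}.png',cv2.resize(im,None,fx=k,fy=k,interpolation=cv2.INTER_CUBIC))
E
python3 - <<'E'
from h import *
a=snap('scene','a');b=snap('side','b')
im=np.vstack([a['img'],b['img']]);im=cv2.resize(im,None,fx=.75,fy=.75,interpolation=cv2.INTER_AREA)
cv2.imwrite('pics/ab.png',im[:,:,::-1])
for s in(a,b): print(-s['R'].T@s['t'])
s=sense();print(s['time_s'],s['tcp_rot'],s['contact_force'],s['gripper_width'])
E
```

```text
[0.79738252 0.43008002 0.6414935 ]
[ 0.24954983 -0.60815333  0.57690759]
0.1 [[-1.06224860e-03  3.52999289e-01  9.35622987e-01]
 [-1.80623175e-03  9.35621311e-01 -3.53000708e-01]
 [-9.99997805e-01 -2.06492646e-03 -3.56263906e-04]] [ 0.1621965   0.56260869 -0.47342618] 0.9943657232712197
```

View pics/ab.png

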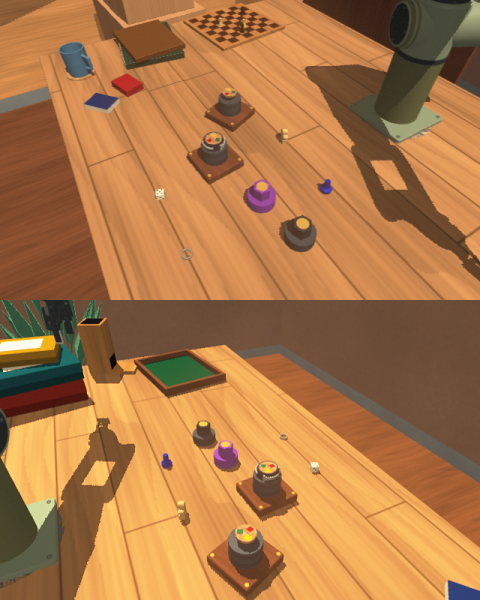

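Seen at 0.75 scale in the scene view: cases at (230,105) and (215,150), the gunmetal lid at (300,232), the purple look-alike at (261,195), stopper (327,187), meeple (284,134), die (160,194) and ring (187,254). Next I locate them and crop in closer.

```bash
python3 - <<'E'
from h import *
a=np.load('pics/a.npz');b=np.load('pics/b.npz')
for n,(u,v),(p,q),z in [('caseA',(230,97),(246,534),.09),('caseB',(214,140),(268,466),.09),('lid',(303,222),(204,425),.058)]:
    A=ray(a,u/.75,v/.75,z);B=ray(b,p/.75,(q-300)/.75,z);print(n,A,B,np.hypot(*A[:2]))
crop('a','c1',230,150,450,350,3.6);crop('b','c2',235,150,415,280,4)
E
```

```text
caseA [ 0.4454491  -0.22559952  0.09      ] [ 0.43243761 -0.2536538   0.09      ] 0.499319581655654
caseB [ 0.56443887 -0.09391035  0.09      ] [ 0.56507206 -0.09791879  0.09      ] 0.5721978601548201
lid [0.5052393  0.18478101 0.058     ] [0.50784878 0.17886749 0.058     ] 0.5379691182396581
```

View pics/c1.png

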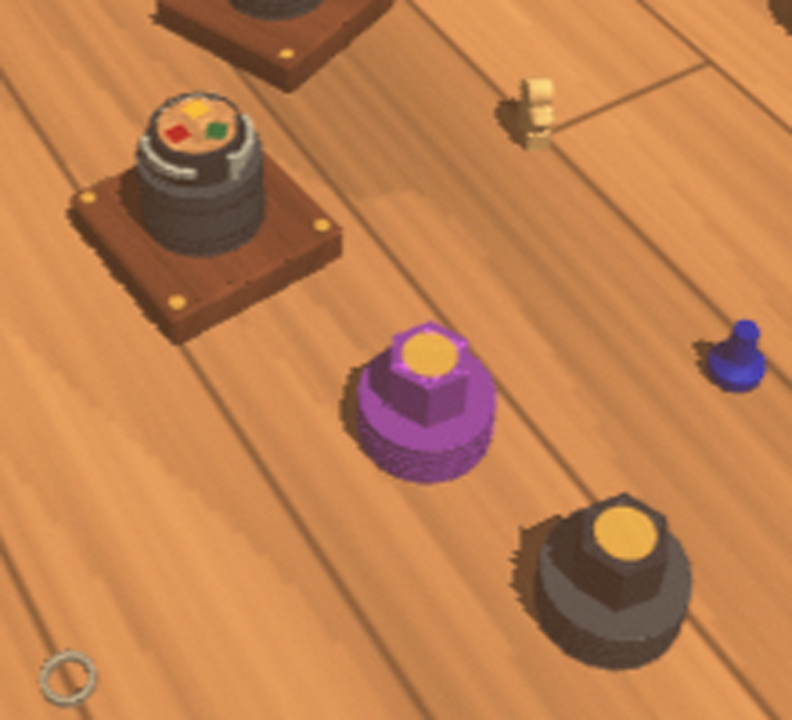

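View pics/c2.png

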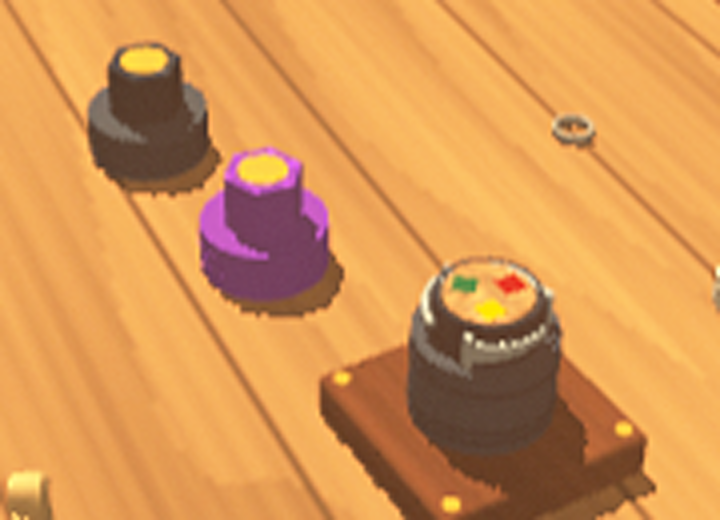

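Chosen: case B (scene px 286,184), which is the farther one at 0.57 m against 0.50 m, and the gunmetal lid (404,298), not the purple one. I'll fly over the case first for a wrist view.

```bash
python3 -m jog '[0,-30,36,0, 0,-60,73,0, 0,-92,111,0, 0,-122,148,0, 0,-153,185,0]' -1;  python3 -m jog '[0,-30,36,0, 0,-60,73,0, 0,-92,111,0, 0,-122,148,0, 0,-153,185,0]'; python3 - <<'E'
from h import *
b=np.load('pics/b.npz');a=np.load('pics/a.npz')
C=(ray(a,285.6,184.4,.09)+ray(b,357,223,.09))/2;L=(ray(a,403.9,298.1,.058)+ray(b,271,165,.058))/2
print('C',C,'L',L)
s=sense();d=C-s['ee_pos'];print(s['ee_pos'],s['tcp_rot'].T@d*1e3,s['q'])
w=snap('wrist','w0');print(s['tcp_rot'].T@(-w['R'].T@w['t']-s['ee_pos']),s['tcp_rot'].T@w['R'].T)
E
```

```text
time_s: 0.6
ee_pos: [0.322, 0.3271, 0.2301]
tcp_rot: [[-0.001, 0.352, 0.936], [-0.002, 0.936, -0.352], [-1.0, -0.003, -0.0]]
contact_force: [0.6, 0.5, -0.5]
gripper_width: 0.999
time_s: 1.1
ee_pos: [0.4415, 0.1169, 0.2301]
tcp_rot: [[-0.001, 0.353, 0.936], [-0.002, 0.936, -0.353], [-1.0, -0.002, -0.001]]
contact_force: [1.0, 0.4, -0.8]
gripper_width: 1.001
C [ 0.56179155 -0.10033156  0.09      ] L [0.50795091 0.18692847 0.058     ]
[0.44152621 0.11688421 0.23014103] [ 140.38916857 -160.54333571  189.21592101] [ 0.07022395 -0.0483368   1.81817571 -0.00188509  1.37335408 -1.13992321]
[-1.42518402e-01 -9.34068788e-05 -7.84672163e-02] [[ 9.40837608e-04 -3.04195882e-01  9.52609038e-01]
 [ 9.99999326e-01 -3.61740947e-04 -1.10315674e-03]
 [ 6.80173433e-04  9.52609434e-01  3.04195337e-01]]
```

```bash
python3 -m jog '[0,-31,36,0, 0,-62,73,0, 0,-94,111,0, 0,-125,148,0, 0,-160,189,0]';  python3 -m jog '[0,0,0,0]'; python3 - <<'E'
from h import *
w=snap('wrist','w1');crop('w1','w1c',120,20,520,380,2);print(sense()['q'],proj(w,[.5618,-.1003,.09]))
E
```

```text
time_s: 1.65
ee_pos: [0.5615, -0.1021, 0.232]
tcp_rot: [[0.001, 0.358, 0.934], [-0.008, 0.934, -0.358], [-1.0, -0.007, 0.004]]
contact_force: [0.5, 0.0, 0.2]
gripper_width: 1.001
time_s: 1.75
ee_pos: [0.5634, -0.1073, 0.2313]
tcp_rot: [[0.002, 0.364, 0.931], [-0.01, 0.931, -0.364], [-1.0, -0.009, 0.006]]
contact_force: [-1.1, -0.5, 0.1]
gripper_width: 1.001
[-0.33143447  0.19902065  1.55137435 -0.00730318  1.3886979  -1.52999262] [322.74241241 181.72946763]
```

View pics/w1c.png

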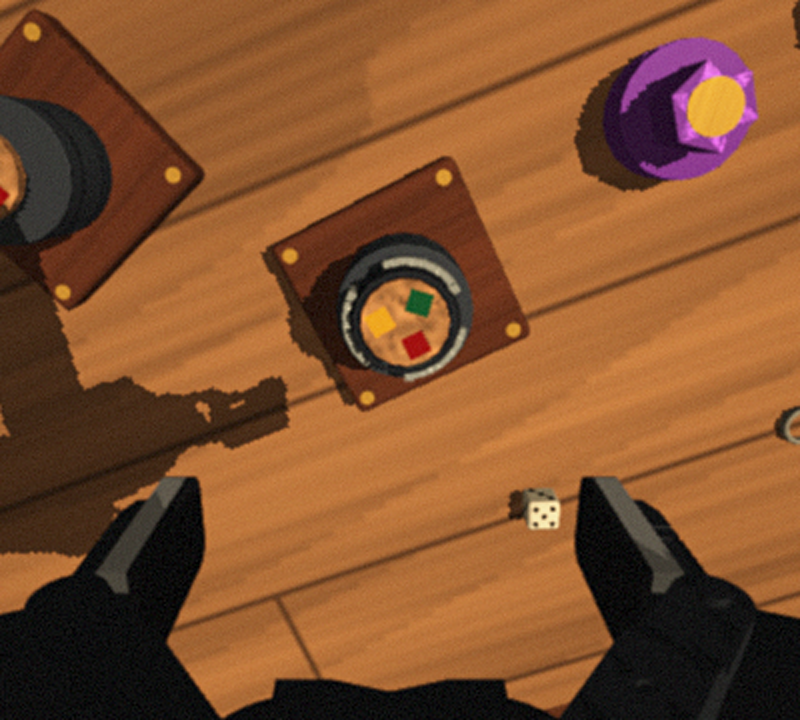

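```bash
python3 - <<'E'
from h import *
w=np.load('pics/w1.npz');c=np.array([.5618,-.1003])
# top-down, world x right, y up, 8 px/mm; two planes: thread tops z=.0833, neck top .09
out=[]
for z in(.0833,.0895):
    g=np.array([[-.04,-.04],[.04,-.04],[.04,.04],[-.04,.04]])
    P=np.float32([proj(w,[c[0]+x,c[1]+y,z]) for x,y in g]);Q=np.float32([[200+x*5000,200-y*5000] for x,y in g])
    im=cv2.warpPerspective(w['img'],cv2.getPerspectiveTransform(P,Q),(400,400),flags=cv2.INTER_CUBIC)
    im=cv2.convertScaleAbs(im,alpha=1.8)
    for r in((.026,.029) if z<.085 else (.0205,.0243)): cv2.circle(im,(200,200),int(r*5000),(0,255,255),1)
    cv2.drawMarker(im,(200,200),(0,255,255)); out.append(im)
cv2.imwrite('pics/td.png',np.hstack(out)[:,:,::-1])
E
```

```text
(no output)
```

View pics/td.png

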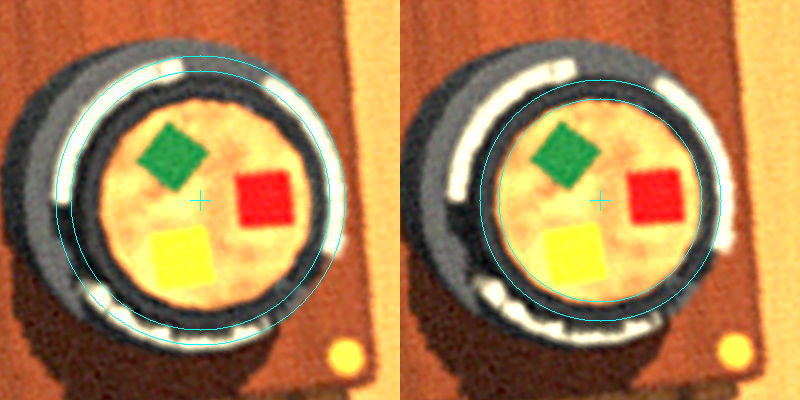

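```bash
python3 -m jog '[0,36,-23,0, 0,72,-45,0, 0,108,-68,0, 0,145,-90,0, 0,181,-113,0]';  python3 -m jog '[0,36,-22,0, 0,73,-45,0,0,73,-45,0]'; python3 - <<'E'
from h import *
w=snap('wrist','w2');s=sense();print(s['ee_pos'],s['q']);c=[.508,.187]
P=[];Q=[]
for x,y in [[-.05,-.05],[.05,-.05],[.05,.05],[-.05,.05]]:
    P.append(proj(w,[c[0]+x,c[1]+y,.058]));Q.append([300+x*6000,300-y*6000])
im=cv2.warpPerspective(w['img'],cv2.getPerspectiveTransform(np.float32(P),np.float32(Q)),(600,600),flags=cv2.INTER_CUBIC)
im=cv2.convertScaleAbs(im,alpha=1.8);cv2.drawMarker(im,(300,300),(0,255,255))
cv2.imwrite('pics/td2.png',im[:,:,::-1])
E
```

```text
time_s: 2.3
ee_pos: [0.5203, 0.108, 0.229]
tcp_rot: [[-0.001, 0.361, 0.932], [-0.007, 0.932, -0.361], [-1.0, -0.007, 0.002]]
contact_force: [0.8, -1.1, 0.7]
gripper_width: 0.999
time_s: 2.6
ee_pos: [0.5013, 0.1982, 0.228]
tcp_rot: [[-0.003, 0.354, 0.935], [-0.005, 0.935, -0.354], [-1.0, -0.005, -0.001]]
contact_force: [-0.7, -0.8, -0.6]
gripper_width: 1.0
[0.50216974 0.19575516 0.22802734] [ 0.21466962  0.13628355  1.63023262 -0.00616555  1.37898816 -0.99182344]
```

View pics/td2.png

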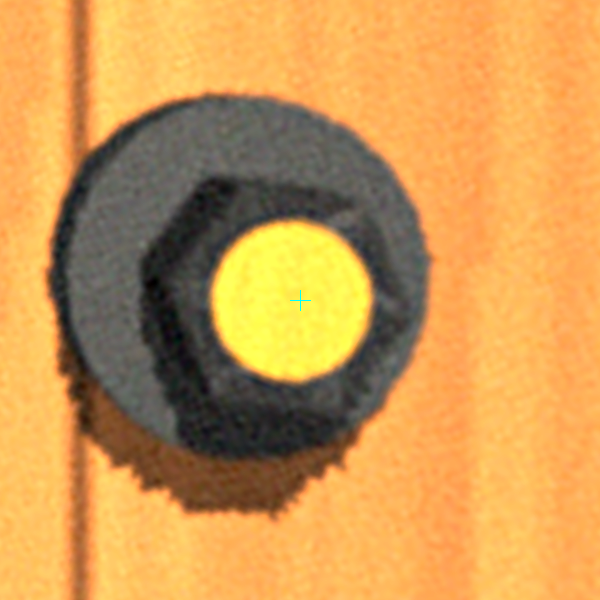

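```bash
python3 - <<'E'
from h import *
im=cv2.imread('pics/td2.png')[150:450,120:430].astype(float)
im=np.clip(im*2.2-20,0,255).astype(np.uint8)
im=cv2.resize(im,None,fx=1.9,fy=1.9,interpolation=cv2.INTER_CUBIC)
for off,col in((-3,(0,255,0)),):
  p=[[(173+125*np.cos(np.radians(off+60*k)))*1.9,(151-125*np.sin(np.radians(off+60*k)))*1.9] for k in range(6)]
  cv2.polylines(im,[np.int32(p)],True,col,1)
cv2.imwrite('pics/td3.png',im)
E
```

```text
(no output)
```

View pics/td3.png

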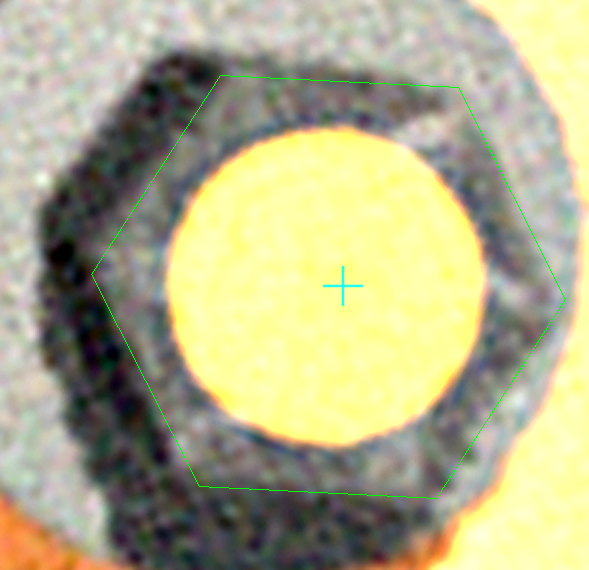

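The hexagon's flats face about 23° (mod 60) and the lid centre is at (0.5068, 0.1868). I'll rotate 46° clockwise, then descend.

```bash
python3 -m jog '[20,-3,3,8.5, 40,-7,7.5,17, 60,-7,7.5,25.5, 80,-7,7.5,34, 100,-7,7.5,42.5]';  python3 -m jog '[0,0,0,3.5, 0,0,0,3.5, 0,0,0,3.5]';python3 - <<'E'
from h import *
s=sense();R=s['tcp_rot'];print(R.T@(np.array([.5068,.1868,.033])-s['ee_pos'])*1e3,np.degrees(np.arctan2(R[1,1],R[0,1])),s['q'])
E
```

```text
time_s: 3.15
ee_pos: [0.5057, 0.1851, 0.1272]
tcp_rot: [[-0.003, 0.896, 0.443], [-0.007, 0.443, -0.896], [-1.0, -0.006, 0.005]]
contact_force: [-0.0, 0.1, 0.2]
gripper_width: 0.999
time_s: 3.45
ee_pos: [0.5056, 0.1848, 0.1274]
tcp_rot: [[-0.003, 0.921, 0.389], [-0.007, 0.388, -0.921], [-1.0, -0.006, 0.006]]
contact_force: [1.4, -0.0, 0.7]
gripper_width: 1.004
[94.4208017   2.39083887 -1.94544901] 22.860697636001753 [ 0.19342585  0.24274007  1.72735586 -0.00711192  1.1758118  -0.20283321]
```

```bash
python3 -m jog '[30,2.4,-1.9,0, 60,2.4,-1.9,0, 80,2.4,-1.9,0, 94,2.4,-1.9,0, 94,2.4,-1.9,0]';  python3 -m jog '[0,0,0,0, 0,0,0,0,0,0,0,0,0,0,0,0,0,0,0,0]' 1;  python3 -m jog '[0,0,0,0, 0,0,0,0,0,0,0,0]'; python3 - <<'E'
from h import *
s=sense();print(s['ee_pos'],s['contact_force'],s['wrist_torque'],s['gripper_width']);snap('wrist','w3')
R=s['tcp_rot'];print(np.degrees(np.arctan2(R[1,1],R[0,1])))
E
```

```text
time_s: 3.95
ee_pos: [0.5054, 0.1864, 0.0319]
tcp_rot: [[-0.006, 0.921, 0.389], [-0.008, 0.389, -0.921], [-1.0, -0.009, 0.005]]
contact_force: [-0.7, -0.7, -0.4]
gripper_width: 1.0
time_s: 4.45
ee_pos: [0.5069, 0.1867, 0.0335]
tcp_rot: [[-0.003, 0.921, 0.389], [-0.007, 0.389, -0.921], [-1.0, -0.006, 0.006]]
contact_force: [-1.1, 0.0, 5.6]
gripper_width: 0.407
time_s: 4.75
ee_pos: [0.5068, 0.1867, 0.0335]
tcp_rot: [[-0.003, 0.921, 0.389], [-0.007, 0.389, -0.921], [-1.0, -0.006, 0.005]]
contact_force: [-1.2, 0.4, 1.4]
gripper_width: 0.412
[0.5067858  0.18666219 0.0334642 ] [-1.207168    0.41938984  1.44862172] [ 0.05464731  0.03663718 -0.02736864] 0.411820494302954
22.89271666808752
```

Gripped on flats (35 mm). Lift, look at the scale of motion, and carry over.

```bash
python3 -m jog '[-25,0,0,0, -55,0,0,0, -85,0,0,0, -115,0,0,0, -127,0,0,0]'; python3 -m jog '[0,-8,36,3, 0,-16,73,6, 0,-24,112,9, 0,-32,150,12, 0,-40,190,15]'; python3 - <<'E'
from h import *
s=sense();R=s['tcp_rot'];print(R.T@(np.array([.5618,-.1008,.16])-s['ee_pos'])*1e3,np.degrees(np.arctan2(R[1,1],R[0,1])),s['gripper_width'])
E
```

```text
time_s: 5.3
ee_pos: [0.5088, 0.1879, 0.1631]
tcp_rot: [[0.001, 0.921, 0.389], [-0.006, 0.389, -0.921], [-1.0, -0.001, 0.006]]
contact_force: [0.6, -0.1, -1.1]
gripper_width: 0.409
time_s: 5.8
ee_pos: [0.5448, -0.0037, 0.1627]
tcp_rot: [[-0.002, 0.991, 0.136], [-0.006, 0.136, -0.991], [-1.0, -0.002, 0.005]]
contact_force: [1.0, -0.2, -2.3]
gripper_width: 0.411
[ 3.26636146  3.72949809 98.46349349] 7.797398026993526 0.41121074859131496
```

```bash
python3 -m jog '[0,1,38,1, 0,2,72,2, 0,3.7,92,3, 0,3.7,98.5,3, 0,3.7,98.5,3]'; python3 -m jog '[0,0,0,0,0,0,0,0]'; python3 - <<'E'
from h import *
s=sense();R=s['tcp_rot'];print(s['q'],R.T@(np.array([.5618,-.1008,.16])-s['ee_pos'])*1e3,np.degrees(np.arctan2(R[1,1],R[0,1])),s['gripper_width'])
a=snap('scene','s4');b=snap('side','b4')
pa=proj(a,[.5618,-.1008,.12]);pb=proj(b,[.5618,-.1008,.12]);print(pa,pb)
ims=[]
for s,p in((a,pa),(b,pb)):
    u,v=map(int,p);ims.append(cv2.resize(s['img'][max(v-50,0):v+50,u-50:u+50],(400,400),interpolation=cv2.INTER_CUBIC))
cv2.imwrite('pics/m4.png',np.hstack(ims)[:,:,::-1])
E
```

```text
time_s: 6.3
ee_pos: [0.561, -0.1011, 0.1619]
tcp_rot: [[-0.004, 0.997, 0.082], [-0.005, 0.082, -0.997], [-1.0, -0.004, 0.004]]
contact_force: [-0.3, 0.1, -1.8]
gripper_width: 0.409
time_s: 6.5
ee_pos: [0.5603, -0.0996, 0.1612]
tcp_rot: [[-0.005, 0.996, 0.084], [-0.004, 0.084, -0.996], [-1.0, -0.006, 0.003]]
contact_force: [0.3, 0.2, -1.3]
gripper_width: 0.41
[-0.32503846  0.26340277  1.62356817 -0.00560518  1.25862866 -0.40757508] [1.23224277 1.40285049 1.28613127] 4.827698044306536 0.4095081098331428
[283.84243562 171.86088784] [357.49070053 209.05775139]
```

View pics/m4.png

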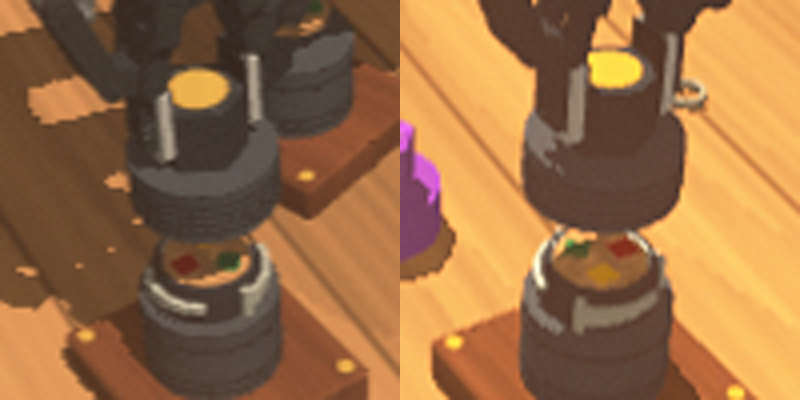

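Lid hangs level over the neck (left crop: lid at 204,170 over neck at 205,260). I'll descend with the small xy correction.

```bash
python3 -m jog '[10,1.3,1.2,0, 20,1.3,1.2,0, 28,1.3,1.2,0, 34,1.3,1.2,0, 38,1.3,1.2,0]'; python3 -m jog '[1.5,0,0,0,3,0,0,0,4,0,0,0]';python3 -m jog '[1,0,0,0,2,0,0,0,2,0,0,0]'; python3 - <<'E'
from h import *
s=sense();R=s['tcp_rot'];print(s['ee_pos'],R.T@(np.array([.5618,-.1008,.16])-s['ee_pos'])*1e3,s['wrist_torque'],s['contact_force'])
E
```

```text
time_s: 7.1
ee_pos: [0.5613, -0.101, 0.1224]
tcp_rot: [[-0.006, 0.996, 0.084], [-0.004, 0.084, -0.996], [-1.0, -0.006, 0.003]]
contact_force: [0.0, -0.1, -1.7]
gripper_width: 0.411
time_s: 7.4
ee_pos: [0.5615, -0.1011, 0.1186]
tcp_rot: [[-0.006, 0.996, 0.084], [-0.004, 0.084, -0.996], [-1.0, -0.006, 0.003]]
contact_force: [0.3, 0.4, -3.0]
gripper_width: 0.406
time_s: 7.7
ee_pos: [0.5615, -0.1011, 0.1166]
tcp_rot: [[-0.006, 0.996, 0.084], [-0.004, 0.084, -0.996], [-1.0, -0.006, 0.003]]
contact_force: [-0.0, 0.5, -0.9]
gripper_width: 0.408
[ 0.56150017 -0.10109875  0.1166054 ] [-43.3964279    0.06730236  -0.12470085] [ 0.01006547 -0.00394319  0.05287724] [-0.03776392  0.51308137 -0.85984096]
```

```bash
python3 -m jog '[1,0,0,0,1.5,0,0,0,1.5,0,0,0]';python3 -m jog '[1,0,0,0,1,0,0,0]'
```

```text
time_s: 8.0
ee_pos: [0.5617, -0.1012, 0.1157]
tcp_rot: [[-0.005, 0.996, 0.084], [-0.004, 0.084, -0.996], [-1.0, -0.005, 0.004]]
contact_force: [-0.9, 0.0, 3.1]
gripper_width: 0.411
time_s: 8.2
ee_pos: [0.5618, -0.1012, 0.1157]
tcp_rot: [[-0.005, 0.996, 0.084], [-0.004, 0.084, -0.996], [-1.0, -0.005, 0.004]]
contact_force: [-1.7, 1.8, 5.4]
gripper_width: 0.412
```

Contact came at exactly thread-top height (12.3 mm). Now I turn back anticlockwise with a light push.

```bash
python3 -m jog '[2,0,0,-4,2,0,0,-8,2.5,0,0,-12,2.5,0,0,-15,2.5,0,0,-15]'
```

```text
time_s: 8.7
ee_pos: [0.5637, -0.101, 0.1156]
tcp_rot: [[-0.001, 0.94, 0.34], [-0.004, 0.34, -0.94], [-1.0, -0.002, 0.004]]
contact_force: [-0.5, 2.2, 8.2]
gripper_width: 0.404
```

```bash
python3 -m jog '[2,-1,-0.5,-7,2,-1.5,-0.5,-14,2,-1.5,-0.5,-21,2,-1.5,-0.5,-28,2,-1.5,-0.5,-35]';python3 -m jog '[2,0,0,-4,2,0,0,-8,2.5,0,0,-12,2.5,0,0,-12]'; python3 - <<'E'
from h import *
s=sense();R=s['tcp_rot'];print(np.degrees(np.arctan2(R[1,1],R[0,1])),R.T@(np.array([.5618,-.1008,.1035])-s['ee_pos'])*1e3,s['wrist_torque'],s['contact_force'])
E
```

```text
time_s: 9.2
ee_pos: [0.5636, -0.1009, 0.1156]
tcp_rot: [[0.003, 0.572, 0.821], [-0.004, 0.821, -0.572], [-1.0, -0.002, 0.005]]
contact_force: [-1.7, 2.1, 6.4]
gripper_width: 0.409
time_s: 9.6
ee_pos: [0.5638, -0.0999, 0.1147]
tcp_rot: [[0.003, 0.388, 0.922], [-0.003, 0.922, -0.388], [-1.0, -0.001, 0.004]]
contact_force: [-2.7, 3.5, 8.8]
gripper_width: 0.402
67.19038405912742 [11.23123724 -1.54910729 -1.53479993] [ 0.66794862  0.85766347 -0.06141595] [-2.70288411  3.50097883  8.78808122]
```

```bash
python3 -m jog '[2,-0.5,-0.5,-4,2.5,-1,-1,-8,3,-1,-1,-12,3,-1,-1,-12]'; python3 - <<'E'
from h import *
s=sense();R=s['tcp_rot'];print(np.degrees(np.arctan2(R[1,1],R[0,1])),R.T@(np.array([.5618,-.1008,.1035])-s['ee_pos'])*1e3,s['wrist_torque'],s['contact_force'])
E
```

```text
time_s: 10.0
ee_pos: [0.5622, -0.1004, 0.1112]
tcp_rot: [[0.003, 0.188, 0.982], [-0.002, 0.982, -0.188], [-1.0, -0.002, 0.003]]
contact_force: [-0.3, 0.6, -1.3]
gripper_width: 0.412
79.178346147009 [ 7.67606309 -0.4510774  -0.35610314] [ 0.03717534  0.00471356 -0.01913716] [-0.25786111  0.6143345  -1.25500744]
```

It dropped at yaw ~79° as predicted. Press on to the dice bed.

```bash
python3 -m jog '[1.5,-0.4,-0.3,0,3,-0.4,-0.3,0,4.5,-0.4,-0.3,0,4.5,-0.4,-0.3,0]'; python3 - <<'E'
from h import *
s=sense();R=s['tcp_rot'];print(np.degrees(np.arctan2(R[1,1],R[0,1])),R.T@(np.array([.5618,-.1008,.1035])-s['ee_pos'])*1e3,s['wrist_torque'],s['q'][5])
E
```

```text
time_s: 10.4
ee_pos: [0.5617, -0.1008, 0.1065]
tcp_rot: [[0.002, 0.188, 0.982], [-0.002, 0.982, -0.188], [-1.0, -0.002, 0.003]]
contact_force: [-0.8, 0.3, -0.4]
gripper_width: 0.406
79.15799393463132 [ 3.03335134 -0.01649764  0.12645903] [ 0.0477442   0.18888632 -0.00211425] -1.7091981369802514
```

```bash
python3 -m jog '[0.5,0,0,7,0.5,0,0,14,1,0,0,21,1,0,0,28,1.5,0,0,35]'; python3 - <<'E'
from h import *
s=sense();R=s['tcp_rot'];print(np.degrees(np.arctan2(R[1,1],R[0,1])),R.T@(np.array([.5618,-.1008,.1035])-s['ee_pos'])*1e3,s['wrist_torque'],s['q'][5])
E
```

```text
time_s: 10.9
ee_pos: [0.5628, -0.1014, 0.1059]
tcp_rot: [[0.005, 0.721, 0.693], [-0.004, 0.693, -0.721], [-1.0, 0.001, 0.006]]
contact_force: [1.4, -0.8, 1.9]
gripper_width: 0.408
43.86079895509601 [ 2.43228144 -0.34624873 -1.16977056] [-0.17594649 -0.10011995 -0.00032659] -1.0931142860566114
```

```bash
python3 -m jog '[1,-0.3,-1,5,1.5,-0.3,-1,10,2,-0.3,-1,15,2.5,-0.3,-1,20,2.5,-0.3,-1,24]'; python3 - <<'E'
from h import *
s=sense();R=s['tcp_rot'];print(np.degrees(np.arctan2(R[1,1],R[0,1])),R.T@(np.array([.5618,-.1008,.1035])-s['ee_pos'])*1e3,s['wrist_torque'],s['q'][5])
E
```

```text
time_s: 11.4
ee_pos: [0.5626, -0.1018, 0.1044]
tcp_rot: [[0.006, 0.942, 0.337], [-0.006, 0.337, -0.942], [-1.0, 0.004, 0.007]]
contact_force: [-0.9, -1.3, 2.4]
gripper_width: 0.412
19.685439595969623 [ 0.90185302 -0.44507191 -1.21000915] [-0.29654844  0.24599695  0.01020675] -0.6706058268564697
```

```bash
python3 -m jog '[1,-0.2,-0.8,4,1.2,-0.2,-0.8,8,1.4,-0.2,-0.8,12,1.4,-0.2,-0.8,15,1.4,-0.2,-0.8,15]'; python3 - <<'E'
from h import *
s=sense();R=s['tcp_rot'];print(np.degrees(np.arctan2(R[1,1],R[0,1])),R.T@(np.array([.5618,-.1008,.1035])-s['ee_pos'])*1e3,s['wrist_torque'],s['q'][5])
E
```

```text
time_s: 11.9
ee_pos: [0.5625, -0.1017, 0.1038]
tcp_rot: [[0.007, 0.997, 0.082], [-0.007, 0.082, -0.997], [-1.0, 0.006, 0.007]]
contact_force: [-1.0, -0.9, 2.7]
gripper_width: 0.404
4.678787160156095 [ 0.2995083  -0.61150813 -0.93151598] [-0.16007014  0.37929973 -0.08179284] -0.40775343908176154
```

```bash
python3 -m jog '[1,-0.2,-0.5,3,1,-0.2,-0.5,6,1,-0.2,-0.5,9,1,-0.2,-0.5,9]'; python3 - <<'E'
from h import *
s=sense();R=s['tcp_rot'];print(np.degrees(np.arctan2(R[1,1],R[0,1])),R.T@(np.array([.5618,-.1008,.1035])-s['ee_pos'])*1e3,s['wrist_torque'],s['q'][5])
E
python3 -m jog '[1,0,0,3,1,0,0,6,1,0,0,9,1,0,0,9]'; python3 - <<'E'
from h import *
s=sense();R=s['tcp_rot'];print(np.degrees(np.arctan2(R[1,1],R[0,1])),R.T@(np.array([.5618,-.1008,.1035])-s['ee_pos'])*1e3,s['wrist_torque'],s['q'][5])
E
```

```text
time_s: 12.3
ee_pos: [0.5621, -0.1016, 0.1037]
tcp_rot: [[0.006, 0.997, -0.073], [-0.008, -0.073, -0.997], [-1.0, 0.007, 0.007]]
contact_force: [-2.4, 0.1, 6.1]
gripper_width: 0.409
-4.180272243921787 [ 0.16114485 -0.38911617 -0.79469699] [-0.13843871  0.9116563   0.34958092] -0.2518298012921158
time_s: 12.7
ee_pos: [0.5614, -0.1025, 0.1039]
tcp_rot: [[0.004, 0.975, -0.221], [-0.011, -0.221, -0.975], [-1.0, 0.006, 0.01]]
contact_force: [-5.7, -2.3, 8.8]
gripper_width: 0.41
-12.740685216820824 [ 0.36332125  0.01633265 -1.735395  ] [-0.42689635  1.19623931  1.6058332 ] -0.10022960025661558
```

Torque has risen to 1.6 N·m with the lid at seat height, so it is tight. I'll relax, let go and withdraw.

```bash
python3 -m jog '[0,0,0,0,0,0,0,0]'; python3 -m jog '[0,0,0,0,0,0,0,0,0,0,0,0,0,0,0,0,0,0,0,0]' -1;python3 -m jog '[-20,0,0,0,-45,0,0,0,-80,0,0,0,-115,0,0,0,-128,0,0,0]'; python3 -m jog '[0,0,0,0,0,0,0,0]'; python3 - <<'E'
from h import *
s=sense();print(s['contact_force'])
w=snap('wrist','w5');a=snap('scene','s5');b=snap('side','b5');ims=[]
for s in(a,b):
    u,v=map(int,proj(s,[.5618,-.1008,.08]));print(u,v);ims.append(cv2.resize(s['img'][v-45:v+45,u-45:u+45],(400,400),interpolation=cv2.INTER_CUBIC))
P=[];Q=[]
for x,y in [[-.05,-.05],[.05,-.05],[.05,.05],[-.05,.05]]:
    P.append(proj(w,[.5618+x,-.1008+y,.128]));Q.append([200+x*4000,200-y*4000])
# also shoulder-line check
cv2.imwrite('pics/m5.png',np.hstack(ims)[:,:,::-1])
print(proj(a,[.5618,-.1008,.128]),proj(b,[.5618,-.1008,.128]))
E
```

```text
time_s: 12.9
ee_pos: [0.5614, -0.1025, 0.104]
tcp_rot: [[0.004, 0.976, -0.217], [-0.012, -0.217, -0.976], [-1.0, 0.006, 0.011]]
contact_force: [-1.6, -1.3, 1.5]
gripper_width: 0.408
time_s: 13.4
ee_pos: [0.5615, -0.1026, 0.104]
tcp_rot: [[0.004, 0.976, -0.217], [-0.012, -0.217, -0.976], [-1.0, 0.007, 0.011]]
contact_force: [-0.2, 0.1, -0.9]
gripper_width: 1.0
time_s: 13.9
ee_pos: [0.5632, -0.1017, 0.2365]
tcp_rot: [[0.011, 0.976, -0.218], [-0.014, -0.217, -0.976], [-1.0, 0.014, 0.011]]
contact_force: [0.6, 1.0, 0.3]
gripper_width: 1.002
time_s: 14.1
ee_pos: [0.5631, -0.1017, 0.236]
tcp_rot: [[0.011, 0.976, -0.218], [-0.014, -0.218, -0.976], [-1.0, 0.014, 0.011]]
contact_force: [0.2, 0.5, 0.1]
gripper_width: 0.999
[0.23026443 0.49646227 0.07657474]
285 187
356 227
[283.55410985 168.52943495] [357.76652572 205.28364351]
```

View pics/m5.png

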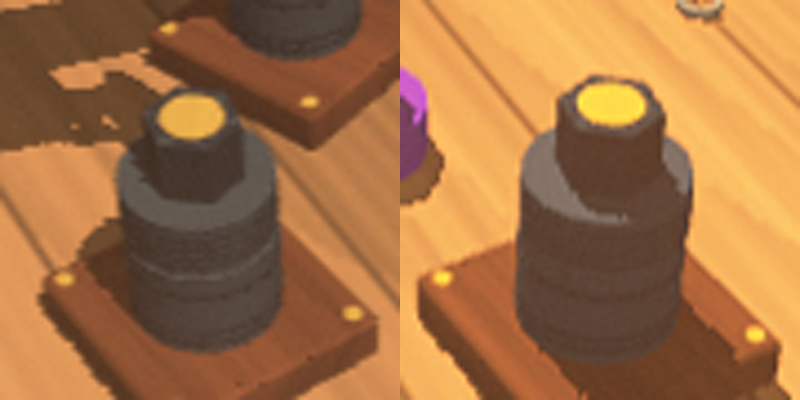

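The lid sits level with its skirt meeting the shoulder (left crop: seam at 205,275). I'll re-grip once to check it is tight.

```bash
python3 -m jog '[35,-1,-1,0,75,-2,-1.5,0,105,-3,-2,0,125,-3,-2,0,131,-3,-2,0]'; python3 -m jog '[0,0,0,0,0,0,0,0]';python3 -m jog '[0,0,0,0,0,0,0,0,0,0,0,0,0,0,0,0,0,0,0,0]' 1; python3 -m jog '[0,0,0,0,0,0,0,0]'; python3 -m jog '[1,0,0,2,2,0,0,4,2,0,0,6,2,0,0,6]'; python3 - <<'E'
from h import *
s=sense();R=s['tcp_rot'];print(np.degrees(np.arctan2(R[1,1],R[0,1])),s['wrist_torque'],s['contact_force'])
E
```

```text
time_s: 14.75
ee_pos: [0.5568, -0.0992, 0.0981]
tcp_rot: [[-0.002, 0.976, -0.218], [-0.01, -0.218, -0.976], [-1.0, 0.001, 0.01]]
contact_force: [0.3, -0.6, 0.6]
gripper_width: 1.003
time_s: 14.95
ee_pos: [0.5565, -0.0991, 0.0979]
tcp_rot: [[-0.003, 0.976, -0.218], [-0.01, -0.218, -0.976], [-1.0, -0.0, 0.01]]
contact_force: [-0.2, -0.3, -0.0]
gripper_width: 1.005
time_s: 15.45
ee_pos: [0.5617, -0.1006, 0.1006]
tcp_rot: [[0.01, 0.976, -0.216], [-0.013, -0.216, -0.976], [-1.0, 0.012, 0.011]]
contact_force: [9.2, -1.6, -1.5]
gripper_width: 0.418
time_s: 15.65
ee_pos: [0.5618, -0.1006, 0.1006]
tcp_rot: [[0.01, 0.976, -0.215], [-0.013, -0.215, -0.976], [-1.0, 0.013, 0.011]]
contact_force: [2.4, -0.4, -2.3]
gripper_width: 0.419
time_s: 16.05
ee_pos: [0.5615, -0.101, 0.1006]
tcp_rot: [[0.009, 0.951, -0.308], [-0.017, -0.308, -0.951], [-1.0, 0.013, 0.013]]
contact_force: [-3.7, -1.0, 8.5]
gripper_width: 0.419
-17.943114805618855 [0.0281738  0.87058031 2.40699973] [-3.69031179 -0.99978712  8.47184897]
```

```bash
python3 -m jog '[0,0,0,0,0,0,0,0]'; python3 -m jog '[0,0,0,0,0,0,0,0,0,0,0,0,0,0,0,0,0,0,0,0]' -1;python3 -m jog '[-20,0,0,0,-45,0,0,0,-80,0,0,0,-115,0,0,0,-135,0,0,0]'; python3 -m jog '[0,0,0,0,0,0,0,0]'; python3 - <<'E'
from h import *
w=snap('wrist','w6');a=snap('scene','s6');b=snap('side','b6')
c0=np.load('pics/a.npz')['img']
o=np.vstack([cv2.resize(a['img'][100:400,150:500],(525,450)),])
u,v=map(int,proj(b,[.5618,-.1008,.085]));z=cv2.resize(b['img'][v-40:v+40,u-24:u+24],(270,450),interpolation=cv2.INTER_CUBIC)
cv2.imwrite('pics/m6.png',np.hstack([o,z])[:,:,::-1])
E
```

```text
time_s: 16.25
ee_pos: [0.5614, -0.101, 0.1007]
tcp_rot: [[0.008, 0.953, -0.304], [-0.018, -0.304, -0.952], [-1.0, 0.014, 0.015]]
contact_force: [1.5, -0.3, -0.3]
gripper_width: 0.416
time_s: 16.75
ee_pos: [0.5614, -0.1011, 0.1008]
tcp_rot: [[0.009, 0.952, -0.305], [-0.018, -0.305, -0.952], [-1.0, 0.014, 0.014]]
contact_force: [0.9, -1.5, 0.8]
gripper_width: 1.002
time_s: 17.25
ee_pos: [0.5617, -0.0991, 0.2394]
tcp_rot: [[0.013, 0.952, -0.306], [-0.019, -0.306, -0.952], [-1.0, 0.019, 0.014]]
contact_force: [0.9, 0.6, 0.0]
gripper_width: 1.002
time_s: 17.45
ee_pos: [0.5619, -0.0992, 0.2398]
tcp_rot: [[0.015, 0.952, -0.306], [-0.02, -0.306, -0.952], [-1.0, 0.02, 0.014]]
contact_force: [-0.1, -0.0, -0.3]
gripper_width: 1.0
```

View pics/m6.png

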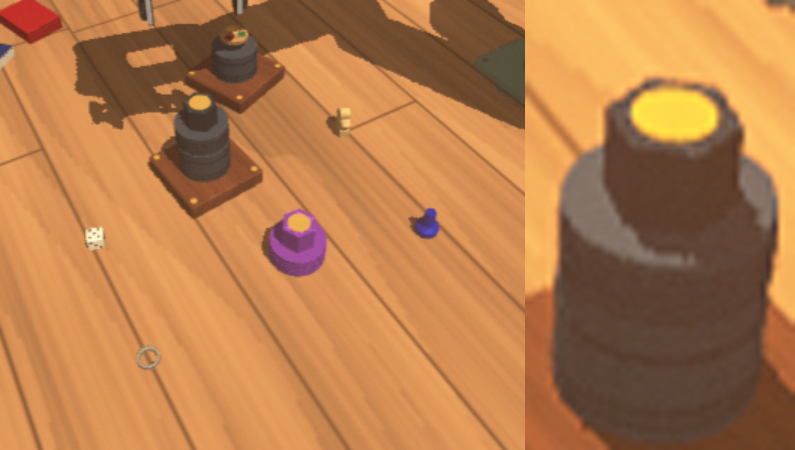

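The lid is on the far case (200,135) with its skirt flush and no gap. The die, ring, stopper, meeple and purple lid are all standing as before.

```bash
python3 -c "
from rig import hand_in
print(hand_in())"
```

```text
the job is handed in; nothing more can be done
None
```

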